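# Spring check of the microscope mirror mount

## Task

Check the return spring of the microscope's mirror mount: with the fingertips, gently press down the orange pad on the plate's corner until the black pointer lines up with the red mark on the white scale, hold it steady there for one second, then let go so that the plate springs back to rest. Do not press clearly past the mark, do not touch the mirror, do not shift the mount's red mark, and leave the oil bottle, the objective and the slide box standing where they are.

Things in the scene. Friction and masses are not known exactly. Their poses are not given: they have to be found in the camera images.
- mount: Fixed steel base of the tilt mount, 130 x 190 mm, 14 mm high; it does not move. Origin on the bench under the middle of the plate. Its z points up, its y points from the plate's middle to the orange pad, its -y to the white scale; its x is the line of the hinge. Two brass pivot posts stand under the plate at x = +-68 mm. The upright white scale board (40 mm wide, 4 mm thick, top 128 mm above the bench) stands at y = -170 mm and faces +x.
- tilt_plate (a joint): Tilt of the square 130 mm aluminium plate (8 mm thick, corner-on, its mid-plane 60 mm above the bench) about the mount's x axis, rad. 0 = level, at rest; grows as the orange pad goes down and the pointer rises; hard stop at 0.36. A spring pushes it back to 0: the push needed at the pad is about 3 N to start and about 9 N at 0.25 rad.
- pad_top (a point): Top of the orange domed press pad, 30 mm across, on the plate's corner, 74 mm from the hinge line (mount y = +74 mm); it is part of the tilting plate. 16 mm above the plate's mid-plane, 76 mm above the bench at rest. Here the fingertips press straight down.
- mirror_face (a point): Middle of the face of the round mirror in a dark ring, 60 mm across, at the middle of the plate, 11 mm above the plate's mid-plane; not to be touched.
- pointer_tip (a point): Point of the black pointer that sticks out of the plate's corner opposite the pad, 160 mm from the hinge line. 60 mm above the bench at rest. It rises about 2.2 mm for each mm that the pad goes down.
- mark (a point): Middle of the red mark on the white scale, a red bar 34 mm wide and 12 mm high, directly behind the pointer's path. It is set 20 to 40 mm above the pointer's resting height and stays put unless knocked. The pointer is right when its tip lies within the red bar's height. Axes as the mount's, z up.
- oil_bottle: Small amber bottle with black cap, 38 mm across, 68 mm high, standing loose; origin in the middle of its underside. Leave alone.
- objective: Steel microscope objective, 33 mm across, 50 mm high, standing loose; origin in the middle of its underside. Leave alone.
- slide_box: Blue slide box with a white seam, 45 x 36 x 36 mm, standing loose; origin in the middle of its underside. Leave alone.

How it is judged:
By the outcome, as a careful person would: the job done as asked, in the order asked, and still so for the second after the job is handed in, with the robot touching nothing.
It also fails if it takes over 40 s, if anything falls off the work surface, if the arm or the gripper's body presses on something with over 40 N, if the wrist force passes 120 N, or if a joint passes its speed limit or range.

## Robot

A 6-joint arm with a two-finger parallel gripper is mounted at the origin on the work surface. World frame = base frame: x ahead of the robot, y to its left, z up, the work surface at z = 0. Lengths are in m, angles in rad, forces in N, time in s.
With the tool pointing down it reaches from about 0.375 to 0.975 m from the base axis. Payload 3.8 kg.
Tool frame: the origin (TCP) lies at the very end of the fingers, on their centre line; the grasp point (between the pads) lies 19 mm behind it; z points along the fingers, y is the direction in which the jaws open and shut (so a half turn about z gives the same grasp; the last joint's range is limited). The gripper opens to 85 mm and grips with 20 to 120 N. Pads are 22 mm wide; open, the fingers measure 114 mm over their backs; the gripper's body (76 mm by 85 mm) begins 54 mm behind the grasp point. The pads swing forward as they close: fully open they stand 13 mm farther back than shut.
Start: joints at [-1.225, 0.264, 1.604, -0, 1.274, -0.037], TCP at [0.252, -0.626, 0.231] pointing down, gripper open.
Joint ranges: [-2.63, 2.63], [-0.94, 2.18], [0.31, 2.57], [-1.31, 4.45], [0, 2.66], [-2.55, 2.55]. Speed limits (rad/s): [2.57, 2.57, 3.14, 3.14, 3.14, 3.14].

## Interface

Orientations are given as a rotation vector (axis times angle).
In Python, from workcell import status, read_camera, camera_info, order gives the robot as it stands.
- The arm moves only by the tool move_arm, never from a script. Its argument "deltas" is a list of rows, each a list of 3 entries, a list of its own where there are three numbers: the turn, a rotation vector about the world's x, y, z as a fraction of full scale, then the shift along the world's x, y, z as a fraction of full scale, then the closure, from -1 (fully open) to 1 (shut), so that 0 is half open. A call has 1 to 20 rows; each row is the pose to reach, as a shift and turn from the pose commanded when the call began; what a row does not reach only later rows make up. Full scale, the value 1, is 0.1 m for a shift and pi/2 rad for a turn. A row lasts 1/8 s, in which the tool goes at most 62.5 mm and 10.7 degrees, less where a joint would pass 70% of its speed; a pose out of reach is approached as far as the arm can. A call with a number of a shift or a turn outside -1 to 1 is refused whole. A call with a gripper value outside its range is refused whole. The fingers move at their own pace and stop on an object; "grip_force" is the grip in N (left out, the last holds). Time passes only in rows, so rows that repeat a pose let the fingers close. It gives the time, the measured TCP pose, the force and the opening at its end, in the units of the state.
- status.read_state(): the state, without advancing time (a new reading comes with each control period).
- read_camera(name): name is "side" or "top"; returns (picture, depth): 384x512x3 uint8, red, green, blue; 384x512 float32, m along the optical axis (not along the pixel's ray), 0 where there is no reading.
- camera_info(name): a dict with "K" (3x3 intrinsics, pixels), "D" ([k1, k2, p1, p2, k3] as OpenCV has them; the pictures are not rectified), "R" (3x3) and "t" (3): a world point X has camera coordinates R X + t. Camera axes: x right, y down, z forward; pixel columns grow to the right and rows downward; lengths in m; the calibration is good to about 2 mm. A picture is of the moment at which its call begins. camera_info takes no time and is no camera call.
- order.finish_job(): hands the job in, once; it reports no verdict.
The state is a dict: "time": time; "q": joint angles; "joint_vel": joint speeds; "joint_torque": joint torques, N m; "tool_pos": TCP position; "tcp_rot": TCP orientation; "wrist_force": force on the tool from outside, world axes, zero at the start; "torque": the same for the moment, N m; "width": opening from 0.0 (shut) to 1.0 (fully open).
Only numpy, scipy, OpenCV 4.12 (cv2) and the standard library are available. Lean on these libraries where they do the work, as an engineer would, in place of code of your own. Each camera call takes 0.05 s, during which the arm holds its last target. There are 200 camera calls.

## Working session

There is one attempt and no reset: what is moved stays moved. The work goes in short steps, Python scripts to look and compute and a tool call to move; the robot and the scene stay as the last step left them, time stands still between calls to the robot, and variables do not carry over. Pictures are saved under pics/ and viewed, about 8 in all and at most 12, crops included, and the job is handed in when it is done.

Besides the shell and the picture viewer there is one more tool, called after "Call:" as name([rows], argument=value, ...), one row to a line, values as JSON. move_arm: Moves the arm, as the interface text tells. Its arguments: {"type":"object","properties":{"deltas":{"type":"array","items":{"type":"array"}},"grip_force":{"type":"number"}},"required":["deltas"]}

```bash
mkdir -p pics
cat > h.py <<'E'
import numpy as np,cv2
from workcell import status, read_camera, camera_info, order
def px2w(name,u,v,d):
    c=camera_info(name);K=np.array(c["K"]);p=cv2.undistortPoints(np.array([[[u,v]]],float),K,np.array(c["D"]))[0,0]
    return np.array(c["R"]).T@(np.array([p[0]*d,p[1]*d,d])-np.array(c["t"]))
def w2px(name,X):
    c=camera_info(name);R=np.array(c["R"]);
    return cv2.projectPoints(np.array([X],float),cv2.Rodrigues(R)[0],np.array(c["t"],float),np.array(c["K"]),np.array(c["D"]))[0][0,0]
E
python3 - <<'E'
from h import *
for n in("top","side"):
    im,d=read_camera(n);cv2.imwrite(f"pics/{n}0.png",cv2.resize(im[:,:,::-1],(768,576)));np.savez(f"{n}0.npz",im=im,d=d)
    c=camera_info(n);print(n,-np.array(c["R"]).T@c["t"],np.array(c["R"])[2])
print(status.read_state())
E
```

```text
top [0.4308159  0.0659181  1.06021861] [ 0.15079448  0.00338836 -0.98855933]
side [ 0.44990621 -0.46028756  0.76679437] [ 0.15881672  0.61763832 -0.7702598 ]
{'time': 0.1, 'q': array([-1.22488039e+00,  2.64696831e-01,  1.60526976e+00, -2.48565225e-06,
        1.27369905e+00, -3.69198567e-02]), 'joint_vel': array([-0.00068355, -0.00261513, -0.00564086, -0.00134642,  0.00137636,
       -0.00069542]), 'joint_torque': array([ 8.70177155e-04, -5.16707182e+01, -3.68589127e+01,  2.18303421e-05,
        6.34548749e-03, -2.22936166e-05]), 'tool_pos': array([ 0.25190377, -0.62550606,  0.23005625]), 'tcp_rot': array([-3.08220215e+00, -5.97302903e-01,  5.04442308e-04]), 'wrist_force': array([-0.21849248, -0.30179329, -0.7172661 ]), 'torque': array([ 0.01507668,  0.01766195, -0.0562835 ]), 'width': 1.0012867562613146}
```

View pics/top0.png

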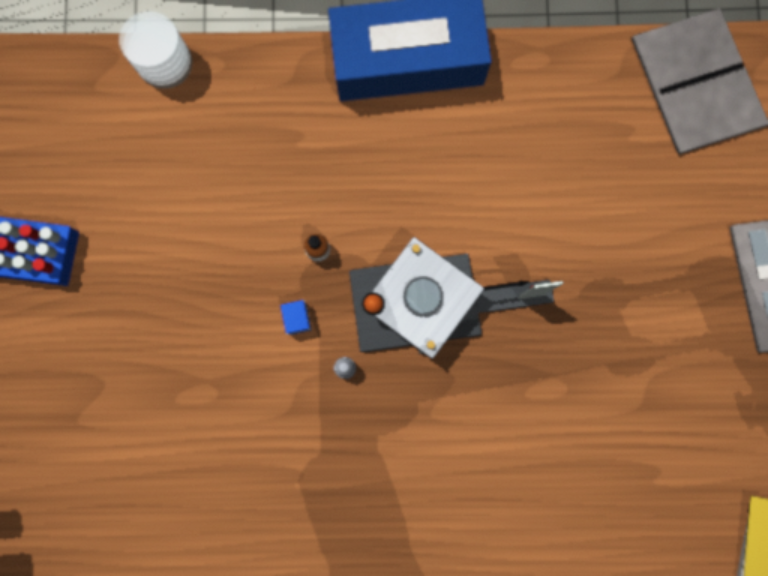

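View pics/side0.png

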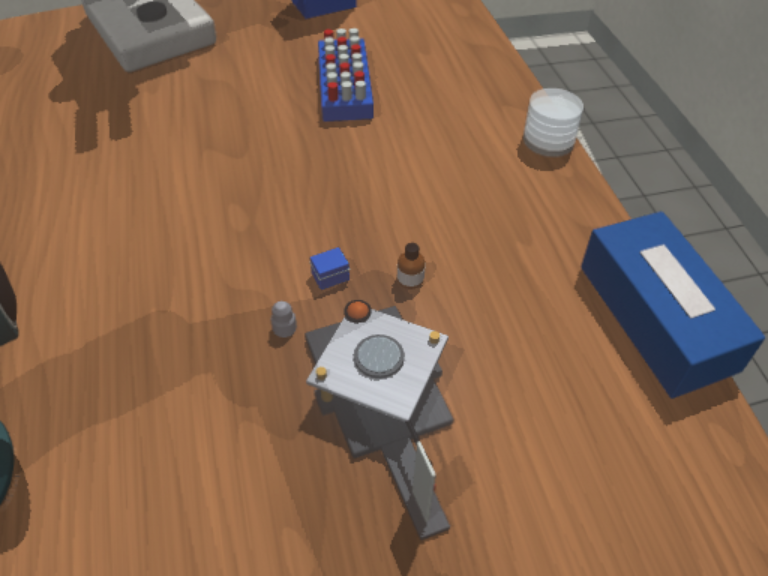

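The top view shows the pad at (373,303), the mirror at (423,296) and the scale at about (548,285). The bottle, slide box and objective stand around the pad side. The side view shows the pad at (357,311) and the scale at (427,465), nearly edge-on.

Run:
```python
from h import *
T=np.load("top0.npz");S=np.load("side0.npz")
def m(n,D,u,v):
    u,v=u/1.5,v/1.5;d=D["d"];w=d[int(v)-1:int(v)+2,int(u)-1:int(u)+2];print(n,u,v,np.round(px2w(n,u,v,np.median(w)),4))
for u,v in[(373,303),(423,296),(416,248),(431,345),(316,243),(296,316),(344,367),(548,285)]:m("top",T,u,v)
for u,v in[(357,309),(379,356),(434,337),(321,373),(427,465)]:m("side",S,u,v)
a=S["im"][250:370,220:320,::-1];b=T["im"][150:245,225:385,::-1]
cv2.imwrite("pics/c1.png",cv2.resize(a,None,fx=5,fy=5,interpolation=2))
cv2.imwrite("pics/c2.png",cv2.resize(b,None,fx=5,fy=5,interpolation=2))
```

```text
top 248.66666666666666 202.0 [0.5556 0.0819 0.0767]
top 282.0 197.33333333333334 [0.5653 0.0085 0.073 ]
top 277.3333333333333 165.33333333333334 [0.6369 0.0173 0.0746]
top 287.3333333333333 230.0 [ 0.4934 -0.0013  0.0741]
top 210.66666666666666 162.0 [0.6478 0.1659 0.0696]
top 197.33333333333334 210.66666666666666 [0.5425 0.1994 0.0372]
top 229.33333333333334 244.66666666666666 [0.4643 0.1263 0.051 ]
top 365.3333333333333 190.0 [ 0.5708 -0.1616  0.1271]
side 238.0 206.0 [0.5567 0.0778 0.0743]
side 252.66666666666666 237.33333333333334 [0.5666 0.0043 0.0722]
side 289.3333333333333 224.66666666666666 [0.6372 0.014  0.0741]
side 214.0 248.66666666666666 [ 0.4953 -0.0048  0.0748]
side 284.6666666666667 310.0 [ 0.5724 -0.1686  0.1248]
```

View pics/c1.png

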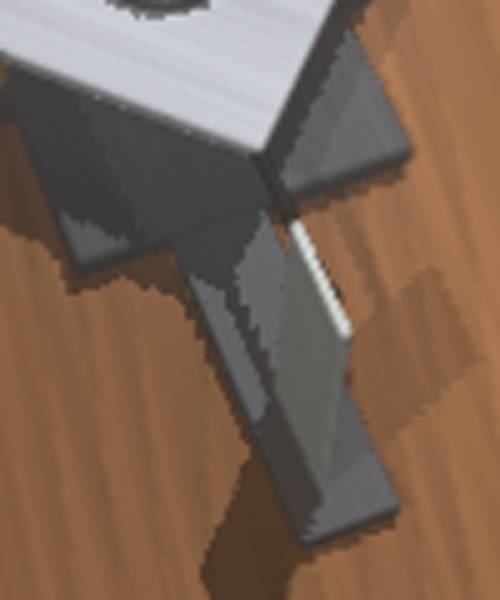

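View pics/c2.png

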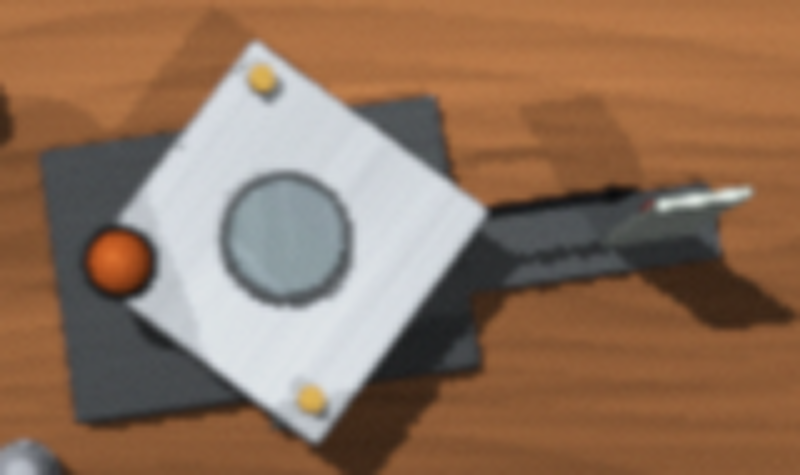

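The side crop shows a red sliver of the mark on the board's outer edge at crop (349,360–385). The top crop shows the pointer tip near (635,190) and a faint red spot at (645,205). Next I measure the sliver numerically.

Run:
```python
from h import *
S=np.load("side0.npz")["im"].astype(int);T=np.load("top0.npz")["im"].astype(int);Sd=np.load("side0.npz")["d"]
def W(x,y,z,o=(.566,.0064),a=.13):
    c,s=np.cos(a),np.sin(a);return [o[0]+c*x-s*y,o[1]+s*x+c*y,z]
print("side rgb");
for v in range(314,334):print(v,[tuple(S[v,u]) for u in range(287,293)],np.round(Sd[v,287:293],3))
print("top rgb")
for v in range(187,195):print(v,[tuple(T[v,u]) for u in range(348,360)])
for x in(-.0185,-.0145,-.0125):
  print("x",x,"outer top",w2px("side",W(x,-.190,.128)),"inner top",w2px("side",W(x,-.150,.128)))
  for z in(.074,.08,.09,.1,.106):print("  bar outer",z,w2px("side",W(x,-.187,z)), "top inner",w2px("top",W(x,-.153,z)))
  print("  top: inner/outer top",w2px("top",W(x,-.150,.128)),w2px("top",W(x,-.190,.128)))
print("tip top",w2px("top",W(0,-.16,.06)))
```

```text
side rgb
314 [(np.int64(186), np.int64(190), np.int64(184)), (np.int64(208), np.int64(212), np.int64(207)), (np.int64(196), np.int64(192), np.int64(187)), (np.int64(148), np.int64(107), np.int64(79)), (np.int64(147), np.int64(104), np.int64(74)), (np.int64(142), np.int64(100), np.int64(71))] [0.686 0.686 0.686 0.824 0.822 0.826]
315 [(np.int64(149), np.int64(151), np.int64(147)), (np.int64(208), np.int64(212), np.int64(207)), (np.int64(195), np.int64(193), np.int64(187)), (np.int64(149), np.int64(123), np.int64(102)), (np.int64(140), np.int64(100), np.int64(71)), (np.int64(131), np.int64(94), np.int64(66))] [0.687 0.685 0.686 0.82  0.823 0.821]
316 [(np.int64(128), np.int64(130), np.int64(125)), (np.int64(183), np.int64(188), np.int64(181)), (np.int64(184), np.int64(184), np.int64(175)), (np.int64(150), np.int64(129), np.int64(111)), (np.int64(131), np.int64(93), np.int64(66)), (np.int64(131), np.int64(94), np.int64(67))] [0.688 0.684 0.685 0.683 0.822 0.822]
317 [(np.int64(103), np.int64(103), np.int64(99)), (np.int64(129), np.int64(130), np.int64(125)), (np.int64(135), np.int64(135
[... 10564 characters left out ...]
905]
  top: inner/outer top [356.99833091 189.91500147] [376.09362692 187.16378152]
x -0.0125 outer top [291.50237262 317.20858156] inner top [280.638875   294.41594834]
  bar outer 0.074 [288.30278564 330.52846255] top inner [352.79512053 192.56814299]
  bar outer 0.08 [288.55187538 328.94513435] top inner [353.37272241 192.16613945]
  bar outer 0.09 [288.9742117  326.25752977] top inner [354.35104681 191.48527337]
  bar outer 0.1 [289.40577547 323.50725704] top inner [355.34946351 190.79046966]
  bar outer 0.106 [289.66926374 321.82613754] top inner [355.95841772 190.36671766]
  top: inner/outer top [356.82662476 188.97334079] [375.91561782 186.22276892]
tip top [353.59329376 187.55122562]
```

Run:
```python
from h import *
o=np.array([.566,.0064,0]);c,s=np.cos(.13),np.sin(.13);M=np.array([[c,s,0],[-s,c,0],[0,0,1]])
def red(n,r0,r1,c0,c1):
    fr=[read_camera(n) for _ in range(6)]
    im=np.mean([f[0] for f in fr],0);d=np.array([f[1] for f in fr]);d[d==0]=np.nan;d=np.nanmedian(d,0)
    print(n)
    for v in range(r0,r1):
        for u in range(c0,c1):
            r=im[v,u,0]/(im[v,u,1]+im[v,u,2])*2
            p=M@(px2w(n,u,v,d[v,u])-o)
            if p[2]>.05: print(v,u,round(r,2),np.round(p*1e3,1))
red("side",314,329,289,292)
red("top",187,193,352,358)
red("top",186,191,344,350)
```

```text
side
314 289 1.04 [ -13.9 -184.   128.1]
315 289 1.02 [ -14.4 -185.4  127.9]
316 289 1.03 [ -15.1 -186.8  127.8]
316 290 1.25 [ -13.9 -187.7  128.5]
317 289 1.02 [ -15.7 -188.3  128. ]
317 290 1.31 [ -14.3 -188.7  127.5]
318 289 1.07 [ -15.9 -189.   125.9]
318 290 1.37 [ -13.8 -188.4  123.2]
319 289 1.14 [ -15.4 -188.6  121.5]
319 290 1.48 [ -14.  -189.1  121.3]
320 289 1.18 [ -15.4 -189.   118.7]
321 289 1.17 [ -15.2 -189.1  115.4]
322 289 1.26 [ -14.6 -188.5  110.1]
323 289 1.43 [ -14.6 -189.   107.5]
323 290 1.93 [ -10.3 -185.    95.9]
324 289 1.46 [ -13.5 -187.6  100.3]
324 290 1.85 [  -9.8 -184.6   91.2]
325 289 1.51 [ -13.  -187.4   95.8]
326 289 1.64 [ -11.  -184.6   84.8]
top
188 352 1.21 [  -0.9 -155.6   63.1]
190 356 1.01 [ -14.5 -147.7  128.9]
190 357 0.98 [ -14.8 -149.8  128.8]
191 353 1.31 [ -11.1 -150.3   90.2]
191 354 1.4 [ -12.1 -151.    96. ]
191 355 1.13 [ -15.2 -147.5  119.6]
191 356 0.99 [ -16.4 -147.7  127.5]
191 357 0.98 [ -16.7 -149.7  127.7]
192 353 1.13 [ -14.1 -148.1   97.8]
192 354 1.1 [ -15.8 -147.5  109.4]
192 355 1.0 [ -17.  -147.7  117.3]
192 356 0.98 [ -17.8 -148.7  121.8]
192 357 0.97 [ -17.5 -151.9  117. ]
top
187 346 1.84 [   3.5 -143.2   61.4]
187 347 1.79 [   2.6 -144.4   66.1]
187 348 1.84 [   2.7 -147.3   62.6]
187 349 1.8 [   2.1 -149.2   64.3]
188 344 1.69 [   1.7 -138.    63.3]
188 345 1.58 [   1.2 -139.9   64.6]
188 346 1.33 [   0.9 -142.2   64.1]
188 347 1.12 [   0.4 -144.1   65.5]
188 348 1.14 [   0.2 -146.5   64.7]
188 349 1.22 [   0.  -148.9   63.5]
189 344 0.98 [  -0.5 -137.8   62.8]
189 345 0.98 [  -0.8 -139.9   63. ]
189 346 0.97 [  -1.2 -142.1   63.2]
189 347 0.92 [  -1.8 -143.8   65.2]
189 348 0.95 [  -1.9 -146.3   63.9]
189 349 0.94 [  -2.1 -148.7   62.9]
190 344 0.94 [  -2.7 -137.5   62.4]
190 347 0.94 [  -3.6 -144.    62.5]
190 348 0.94 [  -3.8 -146.4   61.6]
```

Estimates so far:
- **Mount:** origin about (0.566, 0.006), yaw 0.13.
- **Pad:** about (0.556, 0.079), z 0.076.
- **Mark:** centre about z 0.094, so the tilt is about 0.214 rad and the pad top ends at about z 0.060.

Now I move above the pad with the fingers shut.

Call:
move_arm([
  [[0,0,0],[0.15,0.35,0],1],
  [[0,0,0],[0.43,1,0],1],
  [[0,0,0],[0.43,1,0],1],
], grip_force=30)

```text
time: 1.38
tool_pos: [0.2961, -0.523, 0.231]
tcp_rot: [-3.082, -0.601, -0.0]
wrist_force: [0.8, -0.7, 0.4]
width: 0.378
```

Call:
move_arm([
  [[0,0,0],[0.22,0.5,0],1],
  [[0,0,0],[0.43,1,0],1],
])

```text
time: 1.62
tool_pos: [0.3385, -0.4259, 0.2316]
tcp_rot: [3.084, 0.595, 0.001]
wrist_force: [0.7, -0.6, 0.3]
width: 0.004
```

Call:
move_arm([
  [[0,0,0],[0.22,0.5,0],1],
  [[0,0,0],[0.43,1,0],1],
])

```text
time: 1.88
tool_pos: [0.3818, -0.3255, 0.2318]
tcp_rot: [3.083, 0.596, 0.001]
wrist_force: [1.0, 0.2, -0.3]
width: 0.002
```

Call:
move_arm([
  [[0,0,0],[0.22,0.5,0],1],
  [[0,0,0],[0.43,1,0],1],
])

```text
time: 2.12
tool_pos: [0.425, -0.2254, 0.2319]
tcp_rot: [3.083, 0.596, 0.002]
wrist_force: [0.4, -0.5, -0.1]
width: -0.001
```

Call:
move_arm([
  [[0,0,0],[0.22,0.5,0],1],
  [[0,0,0],[0.43,1,0],1],
])

```text
time: 2.38
tool_pos: [0.4682, -0.1252, 0.2319]
tcp_rot: [3.083, 0.597, 0.002]
wrist_force: [1.2, -0.1, -0.6]
width: -0.001
```

Call:
move_arm([
  [[0,0,0],[0.22,0.5,0],1],
  [[0,0,0],[0.43,1,0],1],
])

```text
time: 2.62
tool_pos: [0.5114, -0.025, 0.2319]
tcp_rot: [3.083, 0.597, 0.003]
wrist_force: [0.1, -0.7, -0.8]
width: -0.002
```

Call:
move_arm([
  [[0,0,0],[0.22,0.5,0],1],
  [[0,0,0],[0.43,1,0],1],
  [[0,0,0],[0.43,1,0],1],
  [[0,0,0],[0.43,1,0],1],
])

```text
time: 3.12
tool_pos: [0.5533, 0.0734, 0.2312]
tcp_rot: [3.083, 0.599, -0.001]
wrist_force: [-0.2, -1.0, -0.1]
width: 0.005
```

Call:
move_arm([
  [[0,0,0],[0.03,0.06,-0.4],1],
  [[0,0,0],[0.03,0.06,-0.8],1],
  [[0,0,0],[0.03,0.06,-1],1],
])

```text
time: 3.5
tool_pos: [0.5542, 0.0778, 0.1288]
tcp_rot: [3.085, 0.594, -0.006]
wrist_force: [-0.1, 0.2, -0.6]
width: -0.002
```

Call:
move_arm([
  [[0,0,0],[0,0,-0.2],1],
  [[0,0,0],[0,0,-0.4],1],
  [[0,0,0],[0,0,-0.4],1],
  [[0,0,0],[0,0,-0.4],1],
])

```text
time: 4.0
tool_pos: [0.5566, 0.0789, 0.0921]
tcp_rot: [3.084, 0.595, 0.002]
wrist_force: [0.7, 0.6, -0.2]
width: -0.001
```

Run:
```python
from h import *
im,d=read_camera("side");np.savez("side1.npz",im=im,d=d);print(status.read_state()["tool_pos"])
cv2.imwrite("pics/s1.png",cv2.resize(im[130:290,170:370,::-1],None,fx=4,fy=4,interpolation=2))
```

```text
[0.55696787 0.07916951 0.0925169 ]
```

View pics/s1.png

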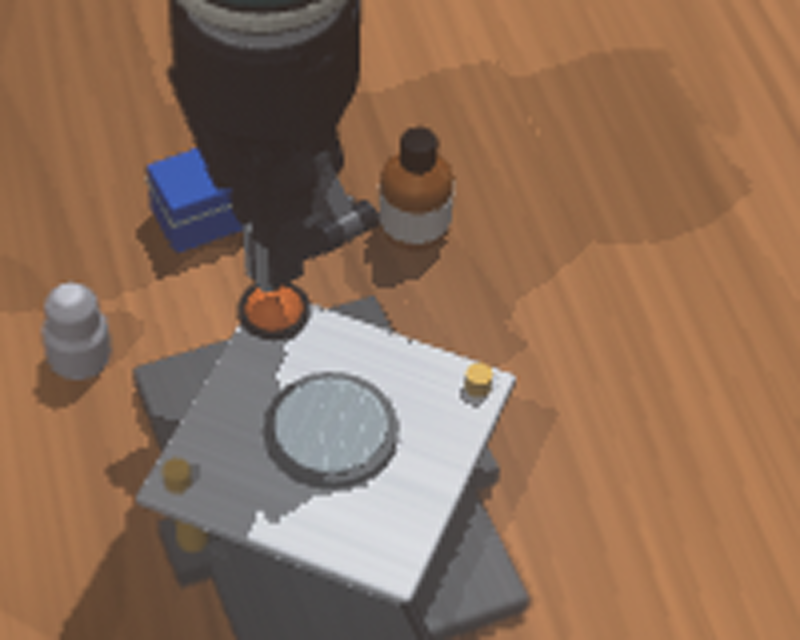

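The side view shows the fingertips at crop (275,280), right above the pad at (275,308), with clearance to the bottle, box and objective. Now I press down slowly, partway first.

Call:
move_arm([
  [[0,0,0],[0,0,-0.06],1],
  [[0,0,0],[0,0,-0.12],1],
  [[0,0,0],[0,0,-0.15],1],
  [[0,0,0],[0,0,-0.18],1],
])

```text
time: 4.55
tool_pos: [0.5558, 0.0803, 0.0733]
tcp_rot: [-3.083, -0.597, 0.001]
wrist_force: [-2.2, 1.8, 4.8]
width: 0.001
```

Call:
move_arm([
  [[0,0,0],[0,0,-0.03],1],
  [[0,0,0],[0,0,-0.06],1],
  [[0,0,0],[0,0,-0.08],1],
  [[0,0,0],[0,0,-0.08],1],
])

```text
time: 5.05
tool_pos: [0.5561, 0.0808, 0.0657]
tcp_rot: [-3.083, -0.597, -0.0]
wrist_force: [-2.5, 3.1, 5.9]
width: -0.001
```

```bash
cat > tilt.py <<'E'
from h import *
# plate tilt from depth: fit plane to plate points in the mount frame, compared with the rest picture
o=np.array([.566,.0064,0]);c,s=np.cos(.13),np.sin(.13);M=np.array([[c,s,0],[-s,c,0],[0,0,1]])
def cloud(n,d):
    v,u=np.mgrid[0:384,0:512];C=camera_info(n);q=cv2.undistortPoints(np.stack([u.ravel(),v.ravel()],1)[:,None].astype(float),np.array(C["K"]),np.array(C["D"]))[:,0]
    d=d.ravel();P=(np.c_[q,np.ones(len(q))]*d[:,None]-C["t"])@np.array(C["R"]);return ((P-o)@M.T)[d>0]
def tilt(n,d,g):
    P=cloud(n,d)
    for _ in range(4):
        x,y,z=P.T;e=z-(.064-np.tan(g)*y);r=np.hypot(x,y)
        k=(abs(e)<.006)&(abs(x)+abs(y)<.085)&(r>.037)&(np.hypot(abs(x)-.068,y)>.012)&(y<.045)
        A=np.c_[x,y,np.ones(len(x))][k];f=np.linalg.lstsq(A,z[k],rcond=None)[0];g=-np.arctan(f[1])
    a=(abs(P[:,0])<.003)&(P[:,1]<-.11)&(P[:,1]>-.150)&(P[:,2]>.05)
    po=P[a];pt=np.polyfit(po[:,1],po[:,2],1) if a.sum()>6 else None
    return g,f,k.sum(),a.sum(),pt,None if pt is None else np.polyval(pt,-.158)
E
cat > now.py <<'E'
import sys;from tilt import *
g=float(sys.argv[1])
for n in("top","side"):
    if n=="top" or 1: print(n,"rest",tilt(n,np.load(n+"0.npz")["d"],0))
    im,d=read_camera(n);np.savez(n+"2.npz",im=im,d=d);print(n,"now",tilt(n,d,g))
s=status.read_state();print(s["tool_pos"],s["wrist_force"],s["time"])
E
python3 now.py .12
```

```text
top rest (np.float64(-0.0016811469284866128), array([0.00037026, 0.00168115, 0.06496793]), np.int64(1528), np.int64(47), array([-0.02540313,  0.06037722]), np.float64(0.06439091660336083))
top now (np.float64(0.13488451964845807), array([-0.001826  , -0.13570854,  0.06518345]), np.int64(915), np.int64(49), array([-0.13974709,  0.06312187]), np.float64(0.08520190827533354))
side rest (np.float64(-0.0049107797803155115), array([0.00090205, 0.00491082, 0.06445811]), np.int64(2032), np.int64(14), array([0.07646531, 0.07273009]), np.float64(0.060648566397627626))
side now (np.float64(0.13138406342706452), array([ 6.85167712e-05, -1.32145294e-01,  6.47662495e-02]), np.int64(1860), np.int64(64), array([-0.15695572,  0.06128457]), np.float64(0.08608357205292946))
[0.55614808 0.08072274 0.06578202] [-2.37678363  3.30421891  6.30450258] 5.15
```

Both cameras agree: tilt about 0.1365 rad, so the pointer has risen about 22 mm. Before the last part I'll refine the mark height by rendering the visible sliver.

Run:
```python
from tilt import *
import itertools
T=np.load("side0.npz")["im"].astype(float)
C=camera_info("side")
def proj(x,y,z):
    P=np.array(list(itertools.product(x,y,z)))@M+o
    return cv2.projectPoints(P,cv2.Rodrigues(np.array(C["R"]))[0],np.array(C["t"],float),np.array(C["K"]),np.array(C["D"]))[0][:,0]
k=16;u0,v0=270,285;H,W=55,35
def mask(p,du,dv):
    m=np.zeros((H*k,W*k),np.uint8);h=cv2.convexHull(((p+[du+.5-u0,dv+.5-v0])*k).astype(np.float32))
    cv2.fillConvexPoly(m,h.astype(int),1);return m
def low(m):return cv2.GaussianBlur(cv2.resize(m.astype(np.float32),(W,H),interpolation=cv2.INTER_AREA),(0,0),.5)
roi=T[v0:v0+H,u0:u0+W];out=[]
for th in(.001,.002,.003,.004):
 for du in np.arange(-1.5,1.6,.5):
  for dv in np.arange(-1,1.1,.25):
   B=mask(proj((-.0185,-.0145),(-.19,-.15),(.01,.128)),du,dv)
   Tp=mask(proj((-.0185,-.0145),(-.19,-.15),(.128,.1281)),du,dv)
   for z in np.arange(.080,.1005,.002):
    R=mask(proj((-.0145,-.0145+th),(-.187,-.153),(z-.006,z+.006)),du,dv)*(1-B)
    F=mask(proj((-.0145,-.0145+th),(-.187,-.153),(z+.0059,z+.006)),du,dv)*(1-B)
    # linear model of the image in the window round the outer board edge: wood, board back, board top, bar
    b=low(B*(1-Tp));t=low(Tp);r=low(R*(1-F));f=low(F)
    w=(slice(27,44),slice(16,23));A=np.stack([a[w].ravel() for a in(1-b-t-r-f,b,t,r,f)],1);y=roi[w].reshape(-1,3)
    S=np.linalg.lstsq(A,y,rcond=None)[0]
    out.append((((A@S-y)**2).mean()**.5,th,du,dv,round(z,3),np.round(S[3]),np.round(S[4])))
out.sort(key=lambda a:a[0])
for a in out[:8]:print(*a)
best={}
for a in out:best.setdefault(a[4],a[0])
print(sorted(best.items()))
```

```text
10.08663668789325 0.002 0.5 -1.0 0.09 [-205. -494. -433.] [998. 530. 861.]
10.134994678159085 0.002 0.5 -1.0 0.088 [-118. -307. -266.] [-159. -994. -659.]
10.187479315065774 0.002 0.5 -1.0 0.092 [-152. -424. -358.] [1636.  337.  209.]
10.201445532873922 0.002 0.5 -1.0 0.086 [-220. -436. -351.] [-3244. -3525. -2298.]
10.231765543321067 0.002 0.5 -1.0 0.084 [-139. -206. -132.] [-1422. -6053. -5882.]
10.267848435904357 0.003 0.5 -1.0 0.086 [76. 35. 26.] [111.  12.   4.]
10.278698423175458 0.003 0.5 -1.0 0.082 [81. 54. 48.] [ 26. -85. -83.]
10.290942829536649 0.003 0.5 -1.0 0.088 [79. 32. 20.] [162.  31.  16.]
[(np.float64(0.08), np.float64(10.341383878207173)), (np.float64(0.082), np.float64(10.278698423175458)), (np.float64(0.084), np.float64(10.231765543321067)), (np.float64(0.086), np.float64(10.201445532873922)), (np.float64(0.088), np.float64(10.134994678159085)), (np.float64(0.09), np.float64(10.08663668789325)), (np.float64(0.092), np.float64(10.187479315065774)), (np.float64(0.094), np.float64(10.32230249814131)), (np.float64(0.096), np.float64(10.578378450957873)), (np.float64(0.098), np.float64(10.743862915650338)), (np.float64(0.1), np.float64(10.746668403447725))]
```

Run:
```python
from tilt import *
import itertools
T=np.load("side0.npz")["im"].astype(float);C=camera_info("side")
def proj(x,y,z):
    P=np.array(list(itertools.product(x,y,z)))@M+o
    return cv2.projectPoints(P,cv2.Rodrigues(np.array(C["R"]))[0],np.array(C["t"],float),np.array(C["K"]),np.array(C["D"]))[0][:,0]
k=16;u0,v0=275,305;H,W=35,25
def mask(p,du,dv):
    m=np.zeros((H*k,W*k),np.uint8);h=cv2.convexHull(((p+[du+.5-u0,dv+.5-v0])*k).astype(np.float32))
    cv2.fillConvexPoly(m,h.astype(int),1);return m
def low(m):return cv2.GaussianBlur(cv2.resize(m.astype(np.float32),(W,H),interpolation=cv2.INTER_AREA),(0,0),.5)
roi=T[v0:v0+H,u0:u0+W];out=[]
w=(slice(8,24),slice(11,18)) # rows 313-328, cols 286-292
y=roi[w].reshape(-1,3)
prior=np.array([[131,93,66],[98,97,93],[208,212,207],[79,32,20],[165,32,18]],float)
for th in(.002,.003,.004,.005):
 for du in np.arange(-1.2,1.6,.3):
  for dv in np.arange(-2,1.1,.25):
   B=mask(proj((-.0185,-.0145),(-.19,-.15),(.01,.128)),du,dv);b0=B*1
   Tp=mask(proj((-.0185,-.0145),(-.19,-.15),(.128,.1281)),du,dv)
   for z in np.arange(.080,.1005,.002):
    R=mask(proj((-.0145,-.0145+th),(-.187,-.153),(z-.006,z+.006)),du,dv)*(1-B)
    F=mask(proj((-.0145,-.0145+th),(-.187,-.153),(z+.0059,z+.006)),du,dv)*(1-B)
    b=low(B*(1-Tp));t=low(Tp);r=low(R*(1-F));f=low(F)
    A=np.stack([a[w].ravel() for a in(1-b-t-r-f,b,t,r,f)],1);e=A@prior-y
    out.append(((e**2).mean()**.5,th,round(du,2),dv,round(z,3)))
out.sort()
for a in out[:8]:print(*a)
best={}
for a in out:best.setdefault(a[4],a)
for z in sorted(best):print(best[z])
```

```text
6.365623108771981 0.003 0.0 -1.75 0.086
6.458746436095896 0.003 0.0 -1.75 0.088
6.4704358739892305 0.004 0.0 -1.75 0.086
6.514842330557082 0.003 0.0 -1.75 0.084
6.645426753064491 0.004 0.0 -1.75 0.084
6.68076132745978 0.003 0.0 -1.75 0.09
6.714188994920936 0.003 0.0 -1.75 0.082
6.89648654364807 0.004 0.0 -1.75 0.082
(np.float64(7.064777955471528), 0.003, np.float64(0.0), np.float64(-1.75), np.float64(0.08))
(np.float64(6.714188994920936), 0.003, np.float64(0.0), np.float64(-1.75), np.float64(0.082))
(np.float64(6.514842330557082), 0.003, np.float64(0.0), np.float64(-1.75), np.float64(0.084))
(np.float64(6.365623108771981), 0.003, np.float64(0.0), np.float64(-1.75), np.float64(0.086))
(np.float64(6.458746436095896), 0.003, np.float64(0.0), np.float64(-1.75), np.float64(0.088))
(np.float64(6.68076132745978), 0.003, np.float64(0.0), np.float64(-1.75), np.float64(0.09))
(np.float64(7.1974819833364645), 0.003, np.float64(0.0), np.float64(-1.75), np.float64(0.092))
(np.float64(7.611873357259677), 0.003, np.float64(0.0), np.float64(-1.75), np.float64(0.094))
(np.float64(7.93483390840931), 0.002, np.float64(0.0), np.float64(-1.75), np.float64(0.096))
(np.float64(7.979457499820074), 0.002, np.float64(0.0), np.float64(-1.75), np.float64(0.098))
(np.float64(8.006245581732399), 0.002, np.float64(0.0), np.float64(-1.75), np.float64(0.1))
```

The side fit gives about 0.087, while the top-view sliver suggests somewhat higher. I'll run the same fit on both cameras with averaged frames.

```bash
cat > fit.py <<'E'
from tilt import *
import itertools
k=16
def run(n,T,u0,v0,H,W,w,prior):
    C=camera_info(n)
    def proj(x,y,z):
        P=np.array(list(itertools.product(x,y,z)))@M+o
        return cv2.projectPoints(P,cv2.Rodrigues(np.array(C["R"]))[0],np.array(C["t"],float),np.array(C["K"]),np.array(C["D"]))[0][:,0]
    def mask(p,du,dv):
        m=np.zeros((H*k,W*k),np.uint8);h=cv2.convexHull(((p+[du+.5-u0,dv+.5-v0])*k).astype(np.float32))
        cv2.fillConvexPoly(m,h.astype(int),1);return m
    low=lambda m:cv2.GaussianBlur(cv2.resize(m.astype(np.float32),(W,H),interpolation=cv2.INTER_AREA),(0,0),.5)
    y=T[v0:v0+H,u0:u0+W][w].reshape(-1,3);out=[];lam=np.sqrt(.3)
    for th in(.002,.003,.004):
     for du in np.arange(-2.1,1.3,.3):
      for dv in np.arange(-2.25,1.6,.25):
       B=mask(proj((-.0185,-.0145),(-.19,-.15),(.01,.128)),du,dv)
       Tp=mask(proj((-.0185,-.0145),(-.19,-.15),(.128,.1281)),du,dv)
       b=low(B*(1-Tp));t=low(Tp)
       for z in np.arange(.080,.1005,.002):
        R=mask(proj((-.0145,-.0145+th),(-.187,-.153),(z-.006,z+.006)),du,dv)*(1-B)
        F=mask(proj((-.0145,-.0145+th),(-.187,-.153),(z+.0059,z+.006)),du,dv)*(1-B)
        r=low(R*(1-F));f=low(F)
        A=np.stack([a[w].ravel() for a in(1-b-t-r-f,b,t,r,f)],1)
        S=np.linalg.lstsq(np.r_[A,lam*np.eye(5)],np.r_[y,lam*prior],rcond=None)[0]
        c=((A@S-y)**2).sum()+lam**2*((S-prior)**2).sum()
        out.append((round((c/y.size)**.5,2),th,round(du,2),dv,round(z,3),np.round(S[3]),np.round(S[4])))
    out.sort(key=lambda a:a[0]);print(n)
    for a in out[:4]:print(*a)
    best={}
    for a in out:best.setdefault(a[4],a)
    print([(float(z),float(best[z][0])) for z in sorted(best)])
S0=np.array([[131,93,66],[98,97,93],[208,212,207],[79,32,20],[165,32,18]],float)
T0=np.array([[67,70,72],[80,84,81],[196,205,199],[110,32,25],[165,32,18]],float)
run("side",np.load("side0.npz")["im"].astype(float),275,305,35,25,(slice(8,24),slice(12,17)),S0)
run("top",np.load("top0.npz")["im"].astype(float),340,180,25,30,(slice(9,14),slice(10,21)),T0)
E
python3 fit.py
```

```text
side
6.47 0.004 0.0 -1.75 0.082 [80. 55. 49.] [129.  29.  21.]
6.53 0.004 0.0 -1.75 0.086 [82. 45. 37.] [157.  48.  35.]
6.54 0.004 0.0 -1.75 0.084 [82. 49. 42.] [140.  38.  28.]
6.62 0.003 0.0 -1.75 0.086 [66. 28. 27.] [161.  29.  18.]
[(0.08, 6.77), (0.082, 6.47), (0.084, 6.54), (0.086, 6.53), (0.088, 6.76), (0.09, 7.06), (0.092, 7.67), (0.094, 8.13), (0.096, 8.31), (0.098, 8.37), (0.1, 8.41)]
top
8.94 0.004 -1.2 -0.25 0.1 [110.  43.  40.] [123.  95.  91.]
8.96 0.004 -1.2 -0.25 0.098 [109.  42.  39.] [130.  92.  87.]
8.98 0.004 -1.2 -0.25 0.096 [104.  36.  33.] [138.  89.  84.]
9.16 0.003 -1.2 -0.25 0.094 [109.  32.  28.] [170.  36.  23.]
[(0.08, 9.77), (0.082, 9.68), (0.084, 9.52), (0.086, 9.38), (0.088, 9.33), (0.09, 9.21), (0.092, 9.17), (0.094, 9.16), (0.096, 8.98), (0.098, 8.96), (0.1, 8.94)]
```

The three side-view estimates agree on a mark centre of about 0.088, and the less sensitive top view weakly suggests a few mm more. I aim the tip at about 0.0885, tilt 0.179, which is 3 mm further down.

Call:
move_arm([
  [[0,0,0],[0,0,-0.015],1],
  [[0,0,0],[0,0,-0.03],1],
  [[0,0,0],[0,0,-0.03],1],
])

```text
time: 5.52
tool_pos: [0.5561, 0.0809, 0.0628]
tcp_rot: [-3.083, -0.597, -0.001]
wrist_force: [-4.1, 4.3, 7.5]
width: 0.002
```

```bash
python3 now.py .18 | grep -v rest
python3 - <<'E'
import numpy as np,cv2
a=np.load("side2.npz")["im"][250:340,230:330,::-1];b=np.load("top2.npz")["im"][170:215,300:400,::-1]
cv2.imwrite("pics/p.png",np.vstack([cv2.resize(a,(600,390),interpolation=2)[:390],cv2.resize(b,(600,200),interpolation=2)]))
E
```

```text
top now (np.float64(0.17347370094759246), array([-0.00152755, -0.17523503,  0.06523044]), np.int64(926), np.int64(52), array([-0.16136408,  0.06561098]), np.float64(0.0911065045032206))
side now (np.float64(0.1692113728938968), array([-0.00017692, -0.17084507,  0.06488618]), np.int64(1799), np.int64(75), array([-0.19192732,  0.06106266]), np.float64(0.09138717734218339))
[0.55614892 0.08087975 0.06291811] [-3.05293107  4.35854995  6.92437462] 5.625
```

View pics/p.png

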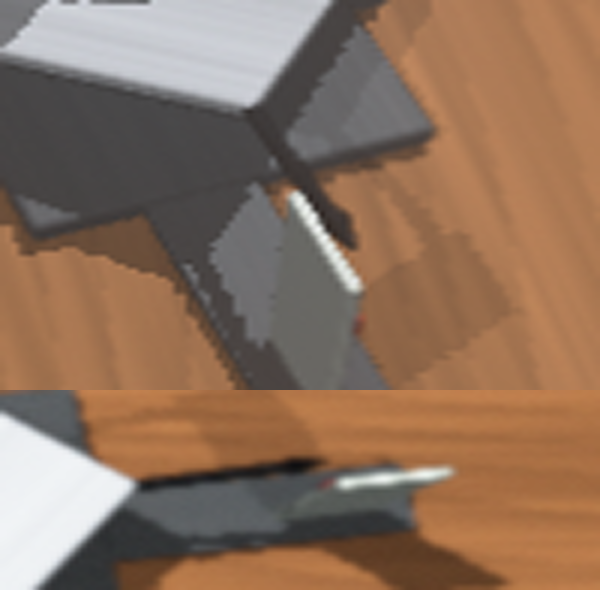

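The tip now shows above the board in the side view at about pixel (288.3, 305.4). It gives a direct check of the camera offset next to the bar.

Run:
```python
from tilt import *
w=lambda x,y,z:w2px("side",np.array([x,y,z])@M+o)
for z in(.084,.088,.092):print("tip",z,w(0,-.16,z))
for z in(.082,.088,.094):print("bar front outer",z,w(-.0115,-.187,z))
im=np.load("side2.npz")["im"].astype(int);T=im[296:312,280:294].sum(2);print(T)
```

```text
tip 0.084 [289.06301327 310.27751321]
tip 0.088 [289.22896439 309.14416619]
tip 0.092 [289.39630369 308.00067236]
bar front outer 0.082 [289.23068584 328.18933134]
bar front outer 0.088 [289.48798803 326.57571764]
bar front outer 0.094 [289.74864027 324.93968819]
[[647 249 161 168 194 288 359 370 371 363 355 344 346 364]
 [660 574 156 165 176 208 296 369 372 366 358 348 342 355]
 [667 645 245 160 168 187 226 283 370 368 359 350 341 348]
 [633 662 599 158 170 180 182 199 300 368 362 353 343 344]
 [490 674 654 249 159 171 181 174 255 372 364 355 345 337]
 [410 662 644 347 154 160 172 171 239 369 364 357 349 339]
 [340 505 673 617 157 157 167 175 234 368 367 359 351 341]
 [308 391 648 637 290 149 161 170 210 326 371 363 352 342]
 [311 334 491 662 622 208 153 167 206 287 367 365 354 344]
 [311 308 400 650 642 402 206 157 196 281 368 367 358 346]
 [311 310 347 520 664 631 318 208 166 259 368 368 359 347]
 [309 311 308 416 656 637 415 328 232 282 368 366 360 352]
 [311 309 311 373 566 664 627 353 360 362 364 368 364 354]
 [310 309 311 308 425 657 633 421 360 361 363 366 366 356]
 [308 308 311 309 384 582 662 616 361 361 364 368 366 359]
 [308 308 308 310 311 442 661 628 430 359 359 366 366 362]]
```

The offset matches the board fit, so the mark centre is about 0.086–0.089. The tip is at about 0.088, inside the ±6 mm bar. I hold it, then release upward.

Call:
move_arm([
  [[0,0,0],[0,0,0],1],
  [[0,0,0],[0,0,0],1],
  [[0,0,0],[0,0,0],1],
  [[0,0,0],[0,0,0],1],
  [[0,0,0],[0,0,0],1],
  [[0,0,0],[0,0,0],1],
  [[0,0,0],[0,0,0],1],
  [[0,0,0],[0,0,0],1],
  [[0,0,0],[0,0,0],1],
  [[0,0,0],[0,0,0],1],
  [[0,0,0],[0,0,0],1],
  [[0,0,0],[0,0,0],1],
])

```text
time: 7.12
tool_pos: [0.5561, 0.0809, 0.0629]
tcp_rot: [-3.083, -0.597, -0.0]
wrist_force: [-2.9, 4.0, 7.4]
width: 0.002
```

Call:
move_arm([
  [[0,0,0],[0,0,0.05],1],
  [[0,0,0],[0,0,0.1],1],
  [[0,0,0],[0,0,0.17],1],
  [[0,0,0],[0,0,0.3],1],
  [[0,0,0],[0,0,0.6],1],
  [[0,0,0],[0,0,1],1],
  [[0,0,0],[0,0,1],1],
  [[0,0,0],[0,0,1],1],
  [[0,0,0],[0,0,1],1],
])

```text
time: 8.25
tool_pos: [0.5549, 0.0797, 0.1607]
tcp_rot: [-3.084, -0.598, 0.004]
wrist_force: [0.0, -0.8, -0.8]
width: 0.001
```

```bash
python3 now.py 0
python3 - <<'E'
import numpy as np,cv2
a=np.load("side2.npz")["im"][120:370,170:370,::-1]
cv2.imwrite("pics/e.png",cv2.resize(a,(480,600),interpolation=2))
E
```

```text
top rest (np.float64(-0.0016811469284866128), array([0.00037026, 0.00168115, 0.06496793]), np.int64(1528), np.int64(47), array([-0.02540313,  0.06037722]), np.float64(0.06439091660336083))
top now (np.float64(-0.002861980223416132), array([0.00283236, 0.00286199, 0.06503018]), np.int64(779), np.int64(46), array([-0.0188778 ,  0.06138235]), np.float64(0.06436503923594898))
side rest (np.float64(-0.0049107797803155115), array([0.00090205, 0.00491082, 0.06445811]), np.int64(2032), np.int64(14), array([0.07646531, 0.07273009]), np.float64(0.060648566397627626))
side now (np.float64(-0.0027133984716582304), array([0.00032535, 0.00271341, 0.0645072 ]), np.int64(2023), np.int64(15), array([0.11342604, 0.07667235]), np.float64(0.05875103582344734))
[0.55506447 0.07971098 0.16072806] [-0.12048457  0.1989017  -1.0813168 ] 8.35
```

View pics/e.png

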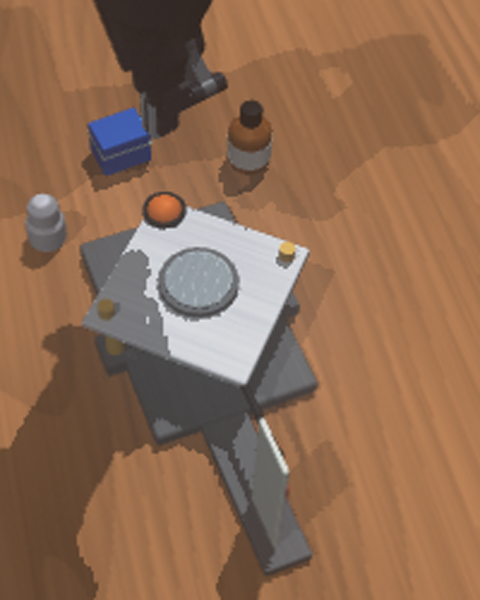

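The plate is back level, with the pad at crop (164,209). The gripper is clear above it, and the bottle, box and objective stand as before.

```bash
python3 -c "
from workcell import order;print(order.finish_job())"
```

```text
the job is handed in; nothing more can be done
None
```

I pressed the orange pad straight down with the shut fingertips, held it for about 1.6 s, then lifted off and handed the job in at about 8.4 s.

- **Hold:** both cameras' depth images put the tilt at about 0.175 rad, so the pointer tip was about 88 mm above the bench. The push was about 7 N and the position stayed steady.
- **Release:** after lifting off, the plate's tilt matched its rest reading to within about 0.002 rad. The gripper was clear of everything, and in the last picture the bottle, objective, slide box and mount stood as before. I checked those by eye only.
- **Uncertain:** neither camera sees the front of the scale, only thin red slivers of the mark. The side view put its centre at about 85–89 mm. The less sensitive top view suggested more, about 93–100 mm. I trusted the side view; if the top view is right, the tip sat at the bar's lower edge or just below it.

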